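# Close out a bottling batch: rack the keep samples and stack the cartons

## Task

Close out this bottling batch: move every sample vial from the white filling block into the wooden keep-sample rack, each one upright and fully home in a hole of its own, without ever tipping a vial over. Stack all the closed cartons, including the one that someone put down on the rack, squarely in one column on the carton standing on the grey dispatch board, long sides in line, without shifting that first carton. Leave the jars and the label roll alone.

Things in the scene. Friction and masses are not known exactly. Their poses are not given: they have to be found in the camera images.
- filling_block: white plastic block standing loose on the bench, 0.9 kg, 54 (x) x 214 (y) x 32 (z) mm, origin at the centre of its underside; five holes in one row along its y axis, at y = -84, -42, 0, 42, 84 mm, each 25 mm across and 26 mm deep (hole floor 6 mm above its underside)
- keep_rack: light wooden rack fixed to the bench, 54 (x) x 256 (y) x 32 (z) mm, origin at the centre of its underside; six holes in one row along its y axis, at y = -105, -63, -21, 21, 63, 105 mm, each 25 mm across with a small chamfer and 26 mm deep (hole floor 6 mm above its underside); at the start all its holes are empty and a carton lies on top of it, covering some of them
- dispatch_board: grey plastic board fixed to the bench, 100 x 140 x 10 mm, origin at the centre of its underside; it changes sides of the bench from start to start
- first_carton: closed cardboard carton, 60 (x) x 100 (y) x 44 (z) mm, about 0.4 kg, with a strip of pale tape along its top; origin at the centre of its underside, z up, y along its long side; it stands flat on the dispatch board and is the foot of the column
- vial0: closed amber glass sample vial with a screw cap, 35 g: body 22 mm in diameter and 52 mm high, cap 20 mm in diameter from 54 to 72 mm (its top); origin at the centre of its underside, z up; it stands in a hole of the filling block at the start; three to five vials are present
- vial1: closed amber glass sample vial with a screw cap, 35 g: body 22 mm in diameter and 52 mm high, cap 20 mm in diameter from 54 to 72 mm (its top); origin at the centre of its underside, z up; it stands in a hole of the filling block at the start; three to five vials are present
- vial2: closed amber glass sample vial with a screw cap, 35 g: body 22 mm in diameter and 52 mm high, cap 20 mm in diameter from 54 to 72 mm (its top); origin at the centre of its underside, z up; it stands in a hole of the filling block at the start; three to five vials are present
- vial3: closed amber glass sample vial with a screw cap, 35 g: body 22 mm in diameter and 52 mm high, cap 20 mm in diameter from 54 to 72 mm (its top); origin at the centre of its underside, z up; it stands in a hole of the filling block at the start; three to five vials are present
- vial4: closed amber glass sample vial with a screw cap, 35 g: body 22 mm in diameter and 52 mm high, cap 20 mm in diameter from 54 to 72 mm (its top); origin at the centre of its underside, z up; it stands in a hole of the filling block at the start; three to five vials are present
- carton_a: closed cardboard carton, 60 (x) x 100 (y) x 44 (z) mm, about 0.2 kg, with a strip of pale tape along its top; origin at the centre of its underside, z up, y along its long side; at the start it lies on top of the keep rack, its long side roughly along the row
- carton_b: closed cardboard carton, 60 (x) x 100 (y) x 44 (z) mm, about 0.2 kg, with a strip of pale tape along its top; origin at the centre of its underside, z up, y along its long side; at the start it lies on the bench
- carton_c: closed cardboard carton, 60 (x) x 100 (y) x 44 (z) mm, about 0.2 kg, with a strip of pale tape along its top; origin at the centre of its underside, z up, y along its long side; at the start it lies on the bench
- jar_0: finished amber jar with a cap, 52 mm in diameter, 78 mm high, a bystander; origin at the centre of its underside
- jar_1: finished amber jar with a cap, 52 mm in diameter, 78 mm high, a bystander; origin at the centre of its underside
- label_roll: roll of paper labels lying flat, 110 mm in diameter, 40 mm high, a bystander; origin at the centre of its underside
Not all that is in view belongs to the job. What is shaped like the carton_c but turquoise or yellow is not meant.

How it is judged (in metres and radians):
At the end, for the whole second after the job is handed in: Each vial present is in a keep-rack hole (within 4 mm of the row line, underside under 10 mm up, tilt under 0.1 rad); each carton lies flat in the column within 12 mm and 0.14 rad of the first carton, itself within 30 mm of its start; all at rest (x of vial0 in the frame of keep_rack between -0.004 and 0.004 m and y of vial0 in the frame of keep_rack between -0.115 and 0.115 m and z of each of vial0, vial1, vial2, vial3, vial4 in the frame of keep_rack below 0.01 m and angle between each of vial0, vial1, vial2, vial3, vial4's own z axis and vertical below 0.1 rad and linear speed of each of vial0, vial1, vial2, vial3, vial4, carton_a, carton_b, carton_c below 0.02 m/s and x of vial1 in the frame of keep_rack between -0.004 and 0.004 m and y of vial1 in the frame of keep_rack between -0.115 and 0.115 m and x of vial2 in the frame of keep_rack between -0.004 and 0.004 m and y of vial2 in the frame of keep_rack between -0.115 and 0.115 m and x of vial3 in the frame of keep_rack between -0.004 and 0.004 m and y of vial3 in the frame of keep_rack between -0.115 and 0.115 m and x of vial4 in the frame of keep_rack between -0.004 and 0.004 m and y of vial4 in the frame of keep_rack between -0.115 and 0.115 m and horizontal distance between each of carton_a, carton_b, carton_c and first_carton below 0.012 m and z of each of carton_a, carton_b, carton_c in the frame of first_carton above 0.038 m and angle between the y axis of each of carton_a, carton_b, carton_c and the y axis of first_carton, either way round below 0.14 rad and angle between each of carton_a, carton_b, carton_c, first_carton's own z axis and vertical below 0.08 rad and distance of first_carton from where it was at the start of the episode below 0.03 m); the robot touches nothing.
It fails at once if a vial is tipped over (more than 1 rad) (angle between any of vial0, vial1, vial2, vial3, vial4's own z axis and vertical above 1 rad).
It fails at once if a jar or the label roll is disturbed (moved more than 20 mm) (distance of any of jar_0, jar_1, label_roll from where it was at the start of the episode above 0.02 m).
Of vial0, vial1, vial2, vial3, vial4 only 3 to 5 are there at a start; the rules pass over those that are not, and their reading is None.
At some moment in a run one of filling_block may be knocked a few centimetres aside while the robot is not near it.
It also fails if it takes over 210 s, if anything falls off the work surface, if the arm or the gripper's body presses on something with over 40 N, if the wrist force passes 120 N, or if a joint passes its speed limit or range.

## Robot

A 7-joint arm with a two-finger parallel gripper is mounted at the origin on the work surface. World frame = base frame: x ahead of the robot, y to its left, z up, the work surface at z = 0. Lengths are in mm, angles in rad, forces in N, time in s.
With the tool pointing down it reaches from about 400 to 875 mm from the base axis. Payload 19.3 kg.
Tool frame: the origin (TCP) lies at the very end of the fingers, on their centre line; the grasp point (between the pads) lies 19 mm behind it (grip_point_offset is the z of the grasp point in the tool frame, in mm); z points along the fingers, y is the line along which they close (so a half turn about z gives the same grasp; the last joint's range is limited). The gripper opens to 85 mm and grips with 20 to 120 N. Pads are 22 mm wide; open, the fingers measure 114 mm over their backs; the gripper's body (76 mm by 85 mm) begins 54 mm behind the grasp point. The pads swing forward as they close: fully open they stand 13 mm farther back than shut.
Start: joints at [-1.272, 0.521, -0.036, 1.599, 0.021, 1.021, -0.113], TCP at [225.328, 582.959, 207.091] pointing down, gripper open.
Joint ranges: [-2.91, 2.91], [-0.3, 2.13], [-1.5, 1.42], [0.17, 2.43], [-1.26, 4.41], [0.16, 1.93], [-2.52, 2.52]. Speed limits (rad/s): [1.89, 1.89, 2.39, 2.39, 3.01, 3.01, 3.01].

## Interface

Orientations are given as a 3x3 rotation matrix whose columns are the frame's x, y, z axes.
In Python, from workcell import movep, movel, goto_joints, open_gripper, clamp, wait, inverse_kinematics, read_state, camera, PlanningError, finish_job, grip_point_offset gives the robot as it stands. Calls block until the motion is done:
- movep(position, orientation): joint-space move of the TCP to a pose.
- movel(position, frame=None, max_speed=150, guard=None): straight line of the TCP; frame=None keeps the orientation; max_speed is the mean speed in mm/s. With guard (N) it stops when the force on the tool has changed by that much, and returns True; else False.
- goto_joints(angles): joint-space move.
- open_gripper() and clamp(): open the fingers fully, or close them until they stop; the grip force is fixed at half the most.
- wait(seconds).
- inverse_kinematics(position, orientation): joint angles nearest the present ones, or None.
- read_state(): the state.
- camera(name): name is "scene" or "top"; returns a dict with "image" (384x512x3 uint8, blue, green, red), "range_z" (384x512 float32, mm along the optical axis (not along the pixel's ray), 0 where there is no reading), "fx", "fy", "cx", "cy" (pixels), "dist_coeffs" ([k1, k2, p1, p2, k3] as OpenCV has them; the pictures are not rectified), "cam_to_world" (4x4, takes a point from camera to world coordinates). Camera axes: x right, y up, looking along -z (the intrinsics and any distortion apply to the point x, -y, -z); pixel columns grow to the right and rows downward; lengths in mm; the calibration is good to about 2 mm. A picture is of the moment at which its call begins.
A pose or a line that the arm cannot do raises PlanningError and nothing moves.
- finish_job(): hands the job in; it is judged then, once.
The state is a dict: "time": time; "qpos": joint angles; "qvel": joint speeds; "joint_efforts": joint torques, N m; "eef_pos": TCP position; "tool_rot": TCP orientation; "ft_force": force on the tool from outside, world axes, zero at the start; "torque": the same for the moment, N m; "finger_gap": finger opening in mm; "gripper_force": force on a finger pad.
Only numpy, scipy, OpenCV 4.12 (cv2) and the standard library are available. Lean on these libraries where they do the work, as an engineer would, in place of code of your own. Each camera call takes 0.05 s, during which the arm holds its last target. There are 200 camera calls.

## Working session

There is one attempt and no reset: what is moved stays moved. The work goes in short steps, each a Python script; the robot and the scene stay as the last script left them, time stands still between calls to the robot, and variables do not carry over. Pictures are saved under pics/ and viewed, at most 14 in all, crops included, and the job is handed in when it is done.

```bash
ls; mkdir -p pics; python3 - <<'E'
from workcell import *
import cv2,numpy as np,pickle
for n in("scene","top"):
    c=camera(n); cv2.imwrite(f"pics/{n}0.png",cv2.resize(c["image"],None,fx=1.5,fy=1.5)); pickle.dump(c,open(f"{n}0.pkl","wb"))
    print(n,c["fx"],c["fy"],c["cx"],c["cy"],c["dist_coeffs"],np.round(c["cam_to_world"],3).tolist(),(c["range_z"]>0).mean())
s=read_state();print(s["time"],s["finger_gap"],np.round(s["tool_rot"],3).tolist(),grip_point_offset)
E
```

```text
pics
scene 412.0378897908408 412.0378897908408 266.9854520558075 191.97078876343264 [0.00613782 0.         0.         0.         0.        ] [[-0.821, -0.413, 0.394, 1055.593], [0.571, -0.604, 0.557, 733.698], [0.008, 0.682, 0.731, 1006.91], [0.0, 0.0, 0.0, 1.0]] 0.9960479736328125
top 356.9621297268103 356.9621297268103 254.2533664990615 193.76496954997253 [-0.03154748  0.          0.          0.          0.        ] [[-0.019, 0.985, -0.17, 403.534], [-1.0, -0.016, 0.019, 35.193], [0.016, 0.17, 0.985, 972.009], [0.0, 0.0, 0.0, 1.0]] 0.9960530598958334
0.1 85.7401013516005 [[-0.933, 0.361, -0.0], [0.361, 0.933, -0.001], [-0.0, -0.001, -1.0]] -18.700000000000003
```

View pics/top0.png

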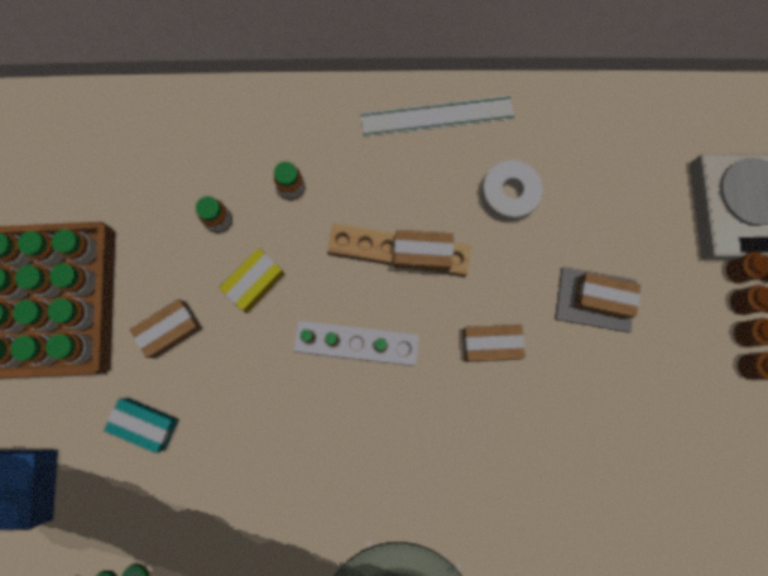

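View pics/scene0.png

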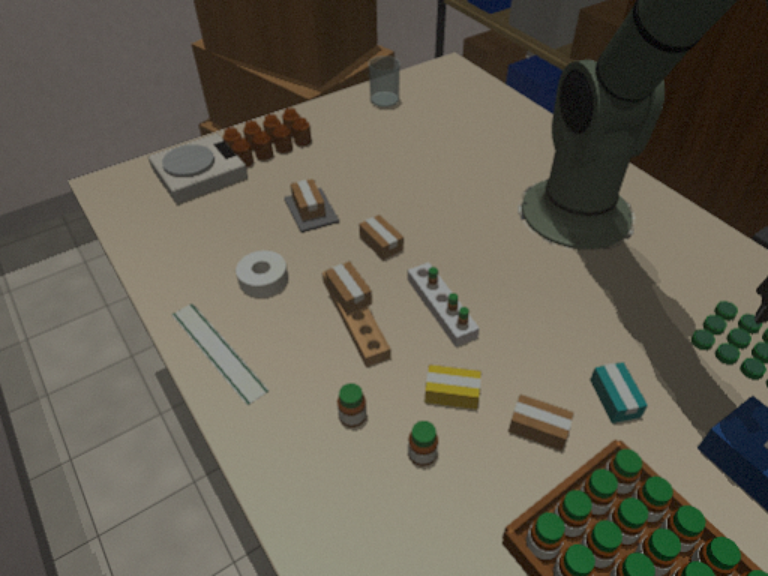

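```bash
cat > h.py <<'E'
from workcell import *
import cv2,numpy as np,pickle
def cloud(c):
    K=np.array([[c["fx"],0,c["cx"]],[0,c["fy"],c["cy"]],[0,0,1]]);h,w=c["range_z"].shape
    u,v=np.meshgrid(np.arange(w),np.arange(h))
    p=cv2.undistortPoints(np.dstack([u,v]).reshape(-1,1,2).astype(float),K,np.array(c["dist_coeffs"])).reshape(h,w,2)
    z=c["range_z"][...,None].astype(float)
    P=np.dstack([p[...,:1]*z,-p[...,1:]*z,-z]);M=np.array(c["cam_to_world"])
    return P@M[:3,:3].T+M[:3,3], np.dstack([p[...,0],-p[...,1],-np.ones((h,w))])@M[:3,:3].T, M[:3,3]
def on_plane(c,mask,z):
    _,d,o=cloud(c); d=d[mask]; return (o+d*((z-o[2])/d[:,2])[:,None])[:,:2]
def rect(pts):
    (x,y),(w,h),a=cv2.minAreaRect(pts.astype(np.float32))
    if w>h: w,h,a=h,w,a-90   # h long; long-side dir = a+90
    yaw=(np.radians(a)+np.pi/2)%np.pi
    return np.array([x,y]),w,h,yaw      # yaw: direction of long side in world
def comps(mask,amin):
    n,l,s,ct=cv2.connectedComponentsWithStats(mask.astype(np.uint8))
    return [(l==i,ct[i],s[i,4]) for i in range(1,n) if s[i,4]>=amin]
def hsv(c): return cv2.cvtColor(cv2.GaussianBlur(c["image"],(3,3),0),cv2.COLOR_BGR2HSV)
E
python3 - <<'E'
from h import *
for n in("scene","top"):
    c=pickle.load(open(n+"0.pkl","rb"));P,_,_=cloud(c);H=hsv(c);im=c["image"]
    print(n)
    for zt in (44,76,54,32,40,10,78):
        m=(abs(P[...,2]-zt)<4)&(P[...,0]>250)&(P[...,0]<900)&(abs(P[...,1])<550)
        m=cv2.morphologyEx(m.astype(np.uint8),cv2.MORPH_OPEN,np.ones((2,2)))
        for k,ct,a in comps(m,25):
            r=rect(on_plane(c,k>0,zt)); mu=np.median(H[k],0)
            print(zt,np.round(ct*1.5).astype(int),a,np.round(r[0],1),round(r[1]),round(r[2]),round(r[3],3),mu,np.median(P[k][:,2]).round(1))
E
```

```text
scene
44 [382 232] 292 [ 471.8 -173.2] 62 105 1.603 [ 16.  96. 115.] 45.4
44 [261 269] 366 [ 755.1 -220.8] 101 102 0.971 [ 42.   9. 149.] 41.4
44 [622 389] 609 [343.1 440.7] 61 102 1.171 [ 87. 111. 105.] 42.8
44 [455 382] 585 [591.4 253.2] 63 101 2.387 [ 26. 166. 146.] 44.9
44 [544 418] 688 [507.2 405.7] 61 100 2.147 [ 16.  96. 116.] 43.0
44 [561 492] 579 [564.8 525.8] 35 272 0.075 [ 14. 156.  91.] 43.6
76 [348 282] 421 [634.6 -51.3] 62 106 1.48 [ 16.  97. 115.] 77.0
76 [350 395] 80 [778.7 186.4] 31 44 1.405 [ 64.  137.   93.5] 78.3
76 [424 434] 172 [712.7 321.8] 38 43 0.95 [ 65. 143.  94.] 77.0
54 [307 195] 226 [ 552.1 -377.9] 59 104 1.322 [ 16.   98.5 113. ] 55.3
54 [359 407] 44 [767.8 204.7] 13 39 0.344 [ 13.  139.5  69. ] 51.0
54 [343 408] 27 [794.8 187.8] 10 32 1.711 [ 14. 143.  70.] 53.4
54 [424 449] 57 [721.5 335.3] 20 44 2.539 [ 13. 155.  67.] 50.8
32 [441 301] 475 [476.   66.9] 57 217 1.438 [ 60.   5. 142.] 32.9
32 [368 334] 415 [656.4  53.3] 55 124 1.382 [ 16. 114. 129.] 32.6
40 [261 269] 493 [ 755.6 -223.3] 105 107 0.972 [ 42.   9. 149.] 41.1
40 [610 381] 131 [345.8 416.6]
[... 1962 characters left out ...]
6  47.6] 55 121 1.386 [ 16. 117. 135.] 32.1
32 [463 259] 173 [ 620.6 -129.1] 32 55 2.961 [ 17. 107. 140.] 31.5
32 [358 344] 1255 [472.3  60.6] 54 214 1.437 [132.   7. 142.] 32.1
40 [514 189] 968 [ 750.8 -229.6] 104 106 2.332 [132.   5. 142.] 40.1
10 [584 307] 759 [ 545.6 -379.4] 100 143 1.376 [ 8. 11. 95.] 10.3
78 [287 174] 171 [770.2 181.5] 37 37 1.581 [ 68. 165.  95.] 78.0
78 [208 209] 179 [707.7 317.5] 39 39 1.607 [ 68. 166.  94.] 78.0
78 [425 249] 793 [630.  -58.7] 60 100 1.488 [ 15.  99. 119.] 76.4
78 [307 336] 45 [484.2 144.2] 18 18 0.003 [ 65. 111. 100.] 78.1
78 [332 338] 47 [478.5 101.7] 18 18 3.136 [ 66. 122. 104.] 78.4
78 [382 345] 49 [467.2  19.4] 17 18 1.553 [ 66. 109. 109.] 77.6
```

```bash
cat >> h.py <<'E'
def R(yaw_close):
    c,s=np.cos(yaw_close),np.sin(yaw_close); y=np.array([c,s,0]);z=np.array([0,0,-1.]);return np.c_[np.cross(y,z),y,z]
def best(xy,z,yc,near=None):
    o=[]
    for a in (yc,yc+np.pi):
        q=inverse_kinematics([*xy,z],R(a))
        if q is not None: o.append((abs(q[6]),a))
    return min(o)[1]
def go(xy,z,a): movep([float(xy[0]),float(xy[1]),z],R(a))
def find(c,zt,xy,lo=500,tol=4,rad=60):
    P,_,_=cloud(c);m=(abs(P[...,2]-zt)<tol)&(np.hypot(P[...,0]-xy[0],P[...,1]-xy[1])<rad)
    m=cv2.morphologyEx(m.astype(np.uint8),cv2.MORPH_OPEN,np.ones((2,2)))
    k=max(comps(m,20),key=lambda t:t[2])[0]; r=rect(on_plane(c,k,zt)); return r
def pick_carton(xy,yaw,bottom,zup=260):
    a=best(xy,zup,yaw+np.pi/2); go(xy,zup,a)
    if movel([*xy,bottom+10.],max_speed=150,guard=20): print("TOUCH on way down",read_state()["eef_pos"])
    clamp(); s=read_state(); print("gap",s["finger_gap"],s["gripper_force"],"tcp",np.round(s["eef_pos"],1))
    movel([*xy,float(zup)],max_speed=200); print("gap",read_state()["finger_gap"])
def place_carton(xy,yaw,bottom,zup=260):
    a=best(xy,zup,yaw+np.pi/2); go(xy,zup,a)
    movel([*xy,bottom+20.],max_speed=150); t=movel([*xy,bottom+8.],max_speed=25,guard=6)
    print("contact",t,np.round(read_state()["eef_pos"],1)); open_gripper()
    movel([*xy,float(zup)],max_speed=200)
E
python3 - <<'E'
from h import *
c=pickle.load(open("top0.pkl","rb")); im=c["image"]
cv2.imwrite("pics/crop1.png",cv2.resize(im[150:320,60:440],None,fx=2.1,fy=2.1,interpolation=cv2.INTER_CUBIC))
for xy,b in (((630,-59),32),((548,-388),10),((468,-181),0),((502,397),0),((467,19),40),((656,100),40)):
    print(xy,inverse_kinematics([*xy,260],R(0)) is not None, inverse_kinematics([*xy,b+10],R(0)) is not None)
E
```

```text
(630, -59) True True
(548, -388) True True
(468, -181) True True
(502, 397) True True
(467, 19) True True
(656, 100) True True
```

View pics/crop1.png

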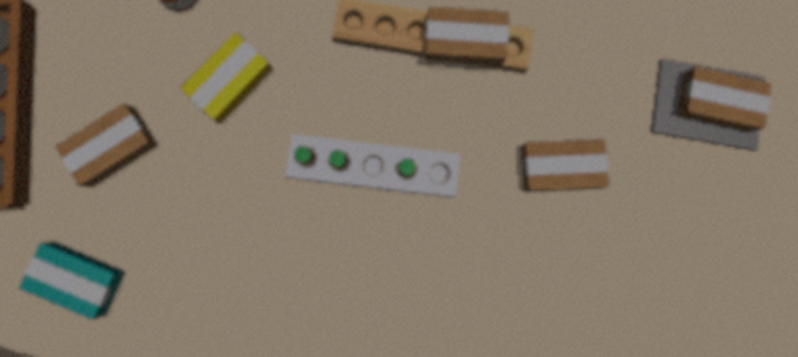

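Candidates in the top picture (pixels at 1.5x): brown (494,342) and brown (164,328) are plain cardboard, so they are cartons b and c. Yellow (251,280) and turquoise (139,426) are decoys. The crop confirms this, and shows carton_a on the rack at (425,249), first_carton on the board at (612,295) and three vials at (307,336), (332,338) and (382,345).

```bash
python3 - <<'E'
from h import *
pick_carton((630.1,-58.9),1.490,32)
place_carton((547.8,-387.5),1.338,54)
go((468,-181),300,best((468,-181),300,np.pi/2))
c=camera("top");pickle.dump(c,open("top1.pkl","wb"));cv2.imwrite("pics/top1.png",cv2.resize(c["image"],None,fx=1.5,fy=1.5))
for xy,z in(((548,-388),98),((548,-388),54),((502,397),44),((468,-181),44)):
    try: r=find(c,z,xy);print(z,np.round(r[0],1),np.round(r[1:],3))
    except Exception as e: print(z,e)
print(read_state()["time"])
E
```

```text
gap 57.458737715747745 61.04910135269165 tcp [630.7 -58.9  43.2]
gap 57.20563247053186
contact True [ 548.  -387.6   65.3]
98 max() iterable argument is empty
54 max() iterable argument is empty
44 [502.4 397.3] [ 60.71  100.757   2.151]
44 [ 466.1 -181. ] [ 59.792 100.612   1.553]
12.0417
```

View pics/top1.png

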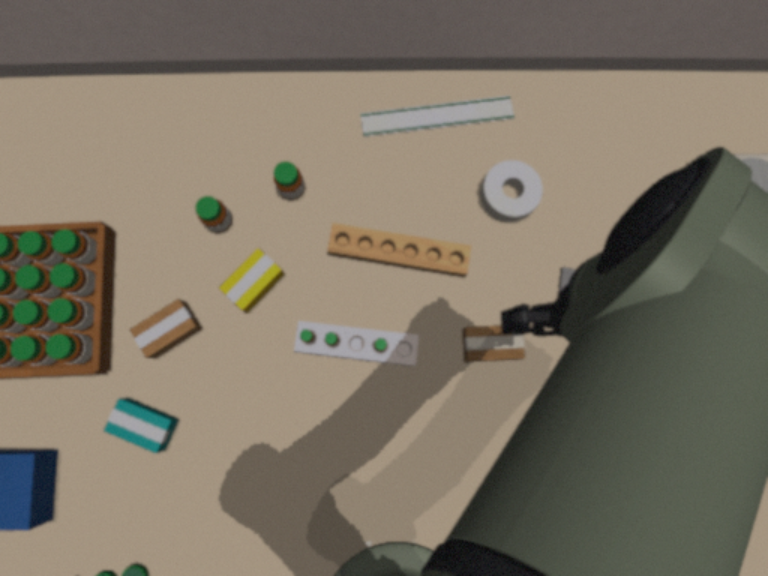

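```bash
python3 - <<'E'
from h import *
go((502,397),260,best((502,397),260,2.153+np.pi/2))
c=camera("top");pickle.dump(c,open("top2.pkl","wb"));cv2.imwrite("pics/top2.png",cv2.resize(c["image"],None,fx=1.5,fy=1.5))
for xy,z in(((548,-388),98),((468,-181),44),((472,60),32),((642,-15),32)):
    try: r=find(c,z,xy,rad=150);print(z,np.round(r[0],1),np.round(r[1:],3))
    except Exception as e: print(z,e)
# first carton's long visible side / tape: carton underneath hidden?
P,_,_=cloud(c);m=(abs(P[...,2]-54)<4)&(np.hypot(P[...,0]-548,P[...,1]+388)<90);print("lower-level px visible",m.sum())
m=(abs(P[...,2]-10)<4)&(np.hypot(P[...,0]-548,P[...,1]+388)<120);print(np.round(rect(on_plane(c,m,10))[0],1))
print(read_state()["time"])
E
```

```text
98 [ 544.9 -385.5] [ 61.167 100.762   1.333]
44 [ 467.7 -180.9] [ 60.13  100.815   1.591]
32 [472.2  60.6] [ 54.341 213.902   1.436]
32 [641.4 -18.9] [ 55.271 256.05    1.389]
lower-level px visible 21
[ 535.2 -353.7]
14.175
```

View pics/top2.png

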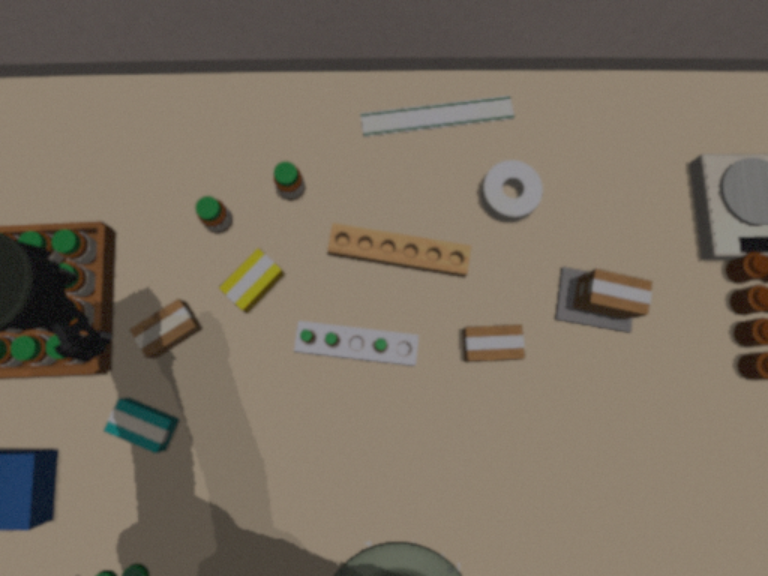

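```bash
python3 - <<'E'
from h import *
pick_carton((503.5,397.2),2.153,0)
place_carton((550.0,-388),1.338,98,290)
pick_carton((469,-181),1.591,0,290)
place_carton((550.0,-388),1.338,142,290)
print(np.round(read_state()["ft_force"],1))
go((480,130),300,best((480,130),300,0))
for n in("top","scene"):
    c=camera(n);pickle.dump(c,open(n+"3.pkl","wb"))
    if n=="scene": cv2.imwrite("pics/scene3.png",c["image"][50:250,150:350].repeat(3,0).repeat(3,1))
    try: r=find(c,186,(548,-388),rad=150);print(n,np.round(r[0],1),np.round(r[1:],3))
    except Exception as e: print(n,e)
print(read_state()["time"])
E
```

```text
gap 57.57948927421499 61.263195276260376 tcp [503.8 397.5  11. ]
gap 57.41071406835613
contact True [ 550.2 -388.   109.1]
gap 57.90301867303377 59.71092760562897 tcp [ 469.4 -181.    10.8]
gap 57.285413947757114
contact True [ 550.2 -388.1  153. ]
[ 0.1  1.3 -1. ]
top [ 547.2 -387. ] [ 60.922 101.875   1.34 ]
scene [ 551.2 -376.7] [ 60.238 110.807   1.333]
34.425
```

View pics/scene3.png

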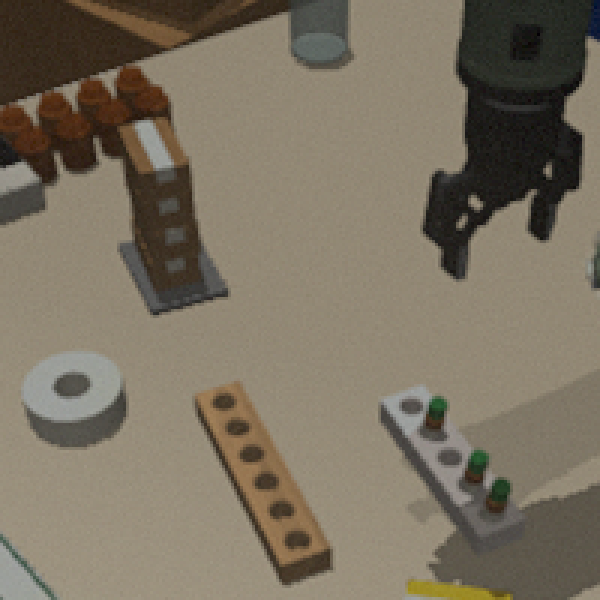

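The stack is straight: the top carton reads within 1 mm of where first_carton was, and the column sits at about (160,210) in the crop. The rack is now clear, with three vials standing in the block. Vials next.

```bash
cat >> h.py <<'E'
BIAS=np.array([3.0,0.0])
def hullc(pts):
    M=cv2.moments(cv2.convexHull((pts*16).astype(np.float32)));return np.array([M["m10"],M["m01"]])/M["m00"]/16
def look():
    go((502,397),260,best((502,397),260,2.153+np.pi/2)); V=[];B=[];K=[]
    for _ in range(6):
        c=camera("top");P,_,_=cloud(c);H=hsv(c)
        near=(P[...,0]>380)&(P[...,0]<720)&(P[...,1]<220)&(P[...,1]>-250)
        g=(H[...,0]>45)&(H[...,0]<85)&(H[...,1]>70)&(P[...,2]>72)&(P[...,2]<84)&near
        V.append([(*hullc(on_plane(c,k,np.clip(78,0,99))),) for k,_,a in comps(g,15)])
        m=(abs(P[...,2]-32)<4)&near
        for k,_,a in comps(cv2.morphologyEx(m.astype(np.uint8),cv2.MORPH_OPEN,np.ones((2,2))),500):
            p=on_plane(c,k,32);r=rect(p);(K if r[2]>235 else B).append([*hullc(p),r[3],r[1],r[2]])
    cv2.imwrite("last.png",c["image"]); n=min(map(len,V))
    V=np.mean([sorted(v)[:n] for v in V],0); return V,np.mean(B,0),np.mean(K,0)
E
python3 - <<'E'
from h import *
V,B,K=look();np.set_printoptions(suppress=True,precision=2)
print(V,B,K,read_state()["time"])
d=np.array([np.cos(B[2]),np.sin(B[2])]);n=np.array([-d[1],d[0]])
for v in V: print("block frame",(v-B[:2])@d,(v-B[:2])@n)
E
```

```text
[[461.64  49.16]
 [473.26 131.95]
 [478.73 173.89]] [467.83  82.66   1.44  54.18 213.85] [641.41 -18.66   1.39  55.26 256.06] 35.775
block frame -34.02749486129709 1.6144285214974197
block frame 49.5709469600493 1.2749071508435863
block frame 91.86747511949505 1.5194071752151304
```

```bash
python3 - <<'E'
from h import *
np.set_printoptions(suppress=True,precision=2)
V,B,K=look()
print(V,B,K,read_state()["time"])
d=np.array([np.cos(B[2]),np.sin(B[2])]);n=np.array([-d[1],d[0]])
for v in V: print("block frame",(v-B[:2])@d,(v-B[:2])@n)
E
```

```text
[[461.63  49.17]
 [473.25 131.86]
 [478.8  173.87]] [467.83  82.49   1.44  54.18 213.68] [641.42 -18.71   1.39  55.3  256.07] 36.325
block frame -33.850316663720896 1.6384057670991778
block frame 49.65434705114143 1.295094652422123
block frame 92.02461117368665 1.477073129403168
```

```bash
python3 - <<'E'
import cv2
im=cv2.imread("last.png");cv2.imwrite("pics/c4.png",cv2.resize(im[140:260,170:330],None,fx=5,fy=5,interpolation=cv2.INTER_CUBIC))
E
```

```text
(no output)
```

View pics/c4.png

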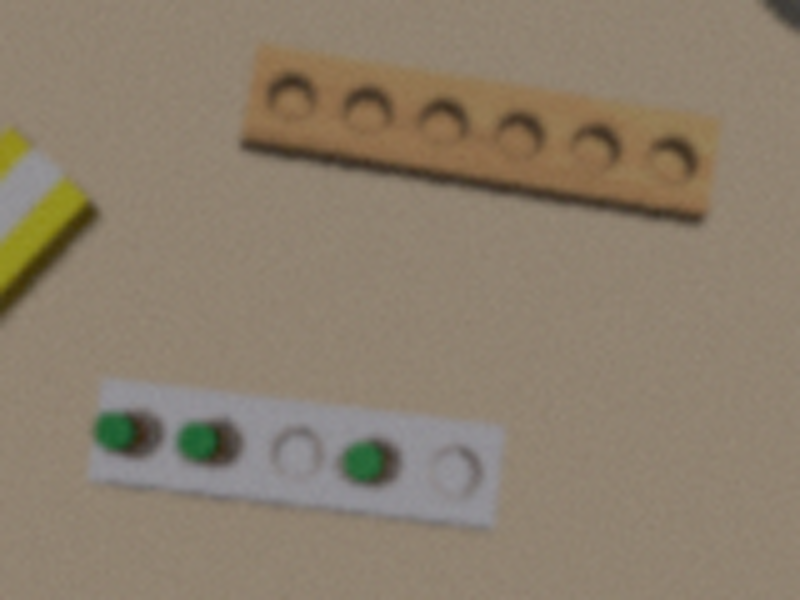

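The top crop shows the block was knocked and all three vials now lean about 0.11 rad along the row. Their caps at (118,432), (203,441) and (366,461) are offset left of their holes. I'll grip each with the tool tilted along the vial's axis, then check how it hangs.

```bash
cat >> h.py <<'E'
def tilt(a,ax_dir,al):  # tool pointing down, closing yaw a, its back end leaning by al toward ax_dir
    ax=np.array([-ax_dir[1],ax_dir[0],0.])   # z x d
    return cv2.Rodrigues(ax*al)[0]@R(a)
def pick_vial(v,B,al):
    d=np.array([np.cos(B[2]),np.sin(B[2])]);u=np.array([*(d*np.sin(al)),np.cos(al)])
    top=np.array([*(v+BIAS),78.+11*abs(np.sin(al))]); a=best(top[:2],200,B[2]+np.pi/2); O=tilt(a,d,al)
    p=top-27.7*u; movep((p+150*u).tolist(),O)
    if movel(p.tolist(),guard=10,max_speed=120): print("TOUCH",read_state()["eef_pos"])
    clamp();s=read_state();print("gap",s["finger_gap"],"tcp",np.round(s["eef_pos"],1))
    movel((p+45*u).tolist(),max_speed=60);movel((p+150*u).tolist(),max_speed=150)
    print("lifted gap",read_state()["finger_gap"],np.round(read_state()["ft_force"],1))
def show_held(name):
    a=best((600,30),250,np.pi); go((600,30),250,a);wait(.3); c=camera("scene");pickle.dump(c,open(name+".pkl","wb"))
    Mi=np.linalg.inv(np.array(c["cam_to_world"]));q=Mi[:3,:3]@[600,30,225]+Mi[:3,3]
    x=int(c["cx"]+c["fx"]*q[0]/-q[2]);y=int(c["cy"]-c["fy"]*q[1]/-q[2]);print(x,y)
    cv2.imwrite(f"pics/{name}.png",cv2.resize(c["image"][y-50:y+50,x-50:x+50],None,fx=6,fy=6,interpolation=cv2.INTER_CUBIC))
E
python3 - <<'E'
from h import *
V,B,K=look(); print(V[0]); pick_vial(V[0],B,0.115); show_held("held1"); print(read_state()["time"])
E
```

```text
[461.64326787  49.157456  ]
gap 14.38270756160999 tcp [464.3  45.9  51.9]
lifted gap 14.686119156417696 [-0.3  0.2  0.2]
254 163
42.9917
```

View pics/held1.png

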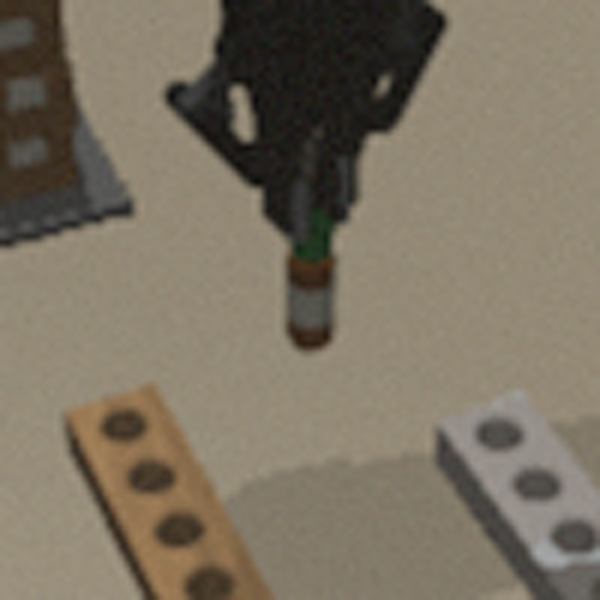

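The held vial looks vertical and centred, with its body edges straight from (290,262) to (331,340). Next is inserting it, with a small search if it touches the rim.

```bash
cat >> h.py <<'E'
def insert(K,hole):
    d=np.array([np.cos(K[2]),np.sin(K[2])]);n=np.array([-d[1],d[0]]);xy0=K[:2]+BIAS+d*hole
    a=best(xy0,200,K[2]+np.pi/2);go(xy0,200,a);movel([*xy0,84.],max_speed=150)
    offs=[(0,0)]+[(r*np.cos(t),r*np.sin(t)) for r in(1.2,2.4,3.6) for t in np.arange(8)*np.pi/4]
    for i,(p,q) in enumerate(offs):
        xy=xy0+d*p+n*q
        if i: movel([*xy,80.],max_speed=40)
        t=movel([*xy,49.],max_speed=30,guard=4);z=read_state()["eef_pos"][2]
        if i<4 or z<70: print("try",i,round(p,1),round(q,1),"z",round(z,1),t)
        if z<56: break
        if z<72: print("half way"); 
        movel([*xy,80.],max_speed=60)
    else: print("FAILED");return False
    open_gripper();movel([*xy,200.],max_speed=150);return np.array([p,q])
E
python3 - <<'E'
from h import *
K=np.array([641.42,-18.71,1.389,55,256])
print(insert(K,-63.)); V,B,K2=look();print(V,B,K2,read_state()["time"])
c=camera("top")
cv2.imwrite("pics/c5.png",cv2.resize(c["image"][140:260,170:330],None,fx=5,fy=5,interpolation=cv2.INTER_CUBIC))
E
```

```text
try 0 0 0 z 75.6 True
try 1 1.2 0.0 z 51.3 True
[1.2 0. ]
[[473.19806059 131.98772104]
 [478.77767674 173.87374971]
 [632.74914818 -77.52574303]] [467.83751224  82.66166795   1.4353533   54.16098468 213.88689168] [641.36551588 -18.7258222    1.38860985  55.41496023 256.0417099 ] 50.3
```

View pics/c5.png

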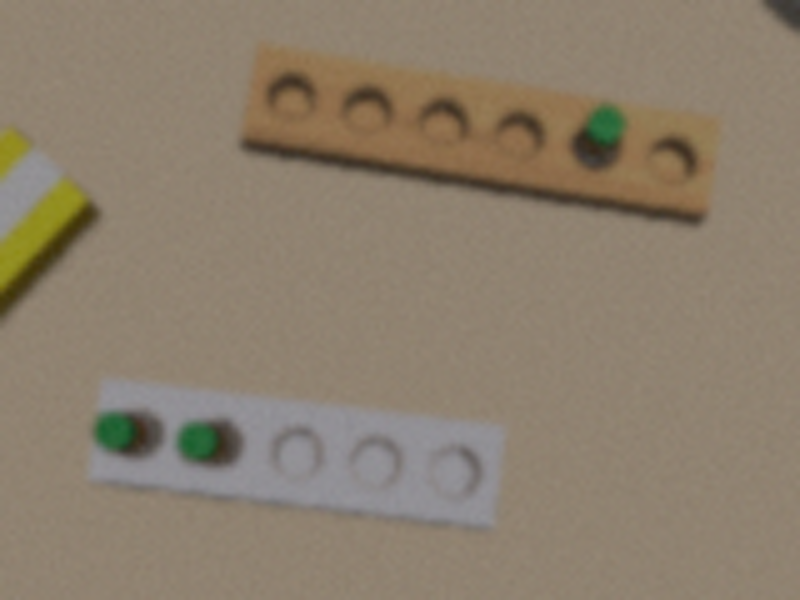

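Vial 1 is home at (600,128), leaning slightly. The other two come next.

```bash
python3 - <<'E'
from h import *
np.set_printoptions(suppress=True,precision=1)
K=np.array([641.42,-18.71,1.3887,55,256])
for hole in (21,105):
    V,B,_=look();V=V[V[:,0]<600];print(V,B)
    d=np.array([np.cos(B[2]),np.sin(B[2])]); off=[(v-B[:2])@d for v in V]; print(off)
    v=V[0]; o=off[0]; lean=o-42*round(o/42)
    if lean< -10: lean+=0
    pick_vial(v,B,float(np.clip(lean/60,-.115,.115)))
    print(insert(K,hole+1.))
V,B,_=look();d=np.array([np.cos(K[2]),np.sin(K[2])]);n=np.array([-d[1],d[0]])
for v in V: print(v,(v-K[:2])@d,(v-K[:2])@n)
c=camera("scene");pickle.dump(c,open("s6.pkl","wb"));cv2.imwrite("pics/s6.png",cv2.resize(c["image"][150:260,190:330],None,fx=5,fy=5,interpolation=cv2.INTER_CUBIC))
print(read_state()["time"])
E
```

```text
[[473.2 132. ]
 [478.7 173.8]] [467.8  82.6   1.4  54.2 213.8]
[np.float64(49.654920038600444), np.float64(91.86381468546833)]
gap 14.589785838489371 tcp [475.9 128.8  51.9]
lifted gap 14.447708714249329 [-0.8  0.1 -0.4]
try 0 0 0 z 51.3 True
[0 0]
[[478.7 173.9]] [467.9  82.6   1.4  54.1 213.9]
[np.float64(91.84835271771884)]
gap 14.791268053720312 tcp [481.4 170.7  51.9]
lifted gap 14.377334885236298 [ 0.3 -0.2 -0.6]
try 0 0 0 z 51.3 True
[0 0]
[632.8 -77.8] -59.66646918349444 -2.179531652646944
[648.2   5.2] 24.74483334063196 -2.2880551167930334
[663.   86.8] 107.65851424434834 -2.0700514931508573
73.2667
```

View pics/s6.png

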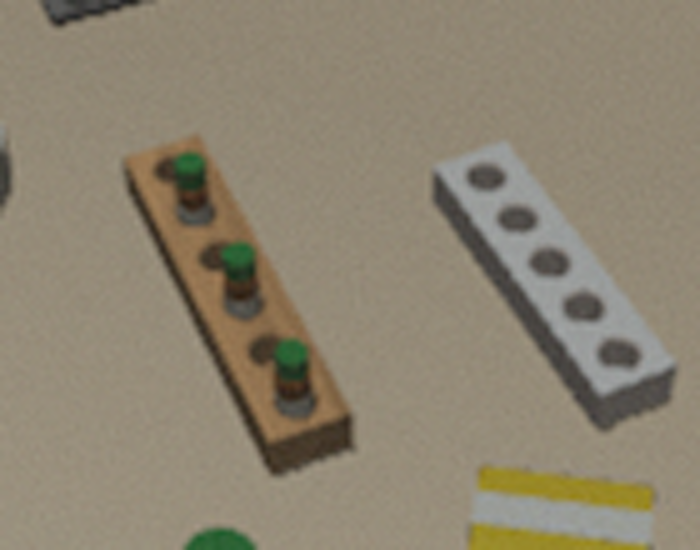

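```bash
python3 - <<'E'
from h import *
c=pickle.load(open("top0.pkl","rb"));P,_,_=cloud(c);H=hsv(c)
near=(P[...,0]>380)&(P[...,0]<560)&(P[...,1]<220)&(P[...,1]>-150)
g=(H[...,0]>45)&(H[...,0]<85)&(H[...,1]>70)&(P[...,2]>72)&(P[...,2]<84)&near
m=(abs(P[...,2]-32)<4)&near
k=comps(cv2.morphologyEx(m.astype(np.uint8),cv2.MORPH_OPEN,np.ones((2,2))),500)[0][0]
p=on_plane(c,k,32);b=hullc(p);yaw=rect(p)[3];d=np.array([np.cos(yaw),np.sin(yaw)]);n=np.array([-d[1],d[0]])
for k,_,a in comps(g,15): v=hullc(on_plane(c,k,78));print((v-b)@d,(v-b)@n)
E
```

```text
85.63122518669856 -1.374967880967413
43.98810574773136 -1.5759410987531057
-38.61594834500688 -1.3390194064132235
```

All three vials read like the upright baseline from the first picture (implied lean under about 0.02 rad), and the scene crop shows them seated at (192,185), (240,280) and (292,375). One last check of the stack, then I'll hand in.

```bash
python3 - <<'E'
from h import *
c=camera("top")
for xy,z in(((548,-388),186),((751,-230),40),((770,182),78),((708,318),78)):
    r=find(c,z,xy,rad=90);print(np.round(r[0],1),round(r[3],3))
print(finish_job(),read_state()["time"])
E
```

```text
[ 547.3 -387. ] 1.341
[ 750.7 -229.8] 3.087
[770.2 181.5] 1.581
[707.7 317.5] 1.607
the job is handed in; nothing more can be done
the job is handed in; nothing more can be done
```

The job is handed in, with no verdict shown: all three vials are upright and home in the rack, the three cartons are stacked on the first within about 3 mm as measured from above, and the jars and label roll have not moved.

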